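Find the hidden catch of the bread bin and press it

ROBOT

A 7-joint arm with a two-finger parallel gripper is mounted at the origin on a cart in front of the work surface, level with it; the furniture and walls round the work are solid. World frame = base frame: x ahead of the robot, y to its left, z up, the work surface at z = 0. Lengths are in mm, angles in rad, forces in N, time in s.
With the tool pointing down it reaches from about 400 to 850 mm from the base axis. Payload 10.4 kg.
Tool frame: the origin (TCP) lies at the very end of the fingers, on their centre line; the grasp point (between the pads) lies 19 mm behind it (pinch_z is the distance from the TCP to the grasp point, in mm); z points along the fingers, y is the direction in which the jaws open and shut (so a half turn about z gives the same grasp; the last joint's range is limited). The gripper opens to 87 mm and grips with 3 to 60 N. Pads are 19 mm wide; open, the fingers measure 117 mm over their backs; the gripper's body (75 mm by 190 mm) begins 51 mm behind the grasp point.
Start: joints at [1.102, 0.332, -0.065, 1.46, 0.022, 1.35, -0.088], TCP at [269.511, -563.929, 222.576] pointing down, gripper open.
Joint ranges: [-2.6, 2.6], [-0.5, 2.12], [-1.47, 1.34], [0.16, 2.42], [-1.27, 4.41], [0.06, 2.06], [-2.6, 2.6]. Speed limits (rad/s): [2.22, 2.22, 2.79, 2.79, 3.14, 3.14, 3.14].

INTERFACE

Orientations are given as [roll, pitch, yaw] about the fixed x, y, z axes, in that order (R = Rz(yaw) Ry(pitch) Rx(roll)).
In Python, from bench import state, capture, sign_off, search_frame, outline_of, landmark_of, pinch_z gives the robot as it stands. The module is installed in compiled form; this text tells all that it offers.
- The arm moves only by the tool step_arm, never from a script. Its argument "commands" is a list of rows, each an object with "turn": the turn, a rotation vector about the world's x, y, z in degrees, a list of three; "offset": the shift along the world's x, y, z in mm, a list of three; "fingers": the gripper's target within -1 to 1 (fully open at 1, half-way at 0, shut at -1). In form: [{"turn": [rx, ry, rz], "offset": [dx, dy, dz], "fingers": fingers}, ...]. A call has 1 to 12 rows; each row shifts and turns the pose as measured when the row begins; what a row does not reach is not made up. A row lasts 1/10 s, in which the tool goes at most 50 mm and 8.59 degrees, less where a joint would pass 70% of its speed; a pose out of reach is approached as far as the arm can. A call is refused whole if a number of a shift passes 50 or a number of a turn 8.59, either way. A call with a gripper value outside its range is refused whole. The fingers move at their own pace and stop on an object; the grip force is fixed at half the most. Time passes only in rows, so rows that do not move let the fingers close. It gives the time, the measured TCP pose, the force and the opening at its end, in the units of the state.
- state(): the state, without advancing time (a new reading comes with each control period).
- capture(name): name is "side" or "top" or "wrist"; returns a dict with "image" (400x640x3 uint8, red, green, blue), "z_map" (400x640 float32, mm along the optical axis (not along the pixel's ray), 0 where there is no reading), "fx", "fy", "cx", "cy" (pixels), "k1" (the pictures are not rectified: a ray, as slopes to the right and down, at radius r is drawn at 1 + k1 r^2 times it, then the intrinsics apply), "world_from_camera" (4x4, takes a point from camera to world coordinates). Camera axes: x right, y down, z forward; pixel columns grow to the right and rows downward; lengths in mm; the calibration is good to about 2 mm. A picture is of the moment at which its call begins.
- sign_off(): hands the job in, once; it reports no verdict.
Trained networks look in a picture, given as the dict that the camera call returned (one of the last four; its "shot" number tells which), for a name from the list of things; names that differ only in an ending like _2 or _b are one class to them, and where a whole thing is asked for, a point or a joint stands for the part that bears it (a point fixed in the world has none). Each returns a list of dicts, best first, with "conf" (0 to 1); they miss things now and then, are a little off and sometimes report something else, mostly with a low value. They report only what shows in the picture. A call takes as long as a camera call.
- search_frame(target, picture): "point" ([x, y, z] in mm, in world coordinates, good to about 4 mm: the middle of the surface that is visible of it).
- outline_of(target, picture): "region" (400x640 bool, what is visible of it).
- landmark_of(target, picture): "point" ([x, y, z] in mm, in world coordinates, good to about 4 mm: a listed point, or the origin of a listed thing).
The state is a dict: "time_s": time; "qpos": joint angles; "dq": joint speeds; "effort": joint torques, N m; "tcp_pos": TCP position; "tcp_rot": TCP orientation; "wrist_force": force on the tool from outside, world axes, zero at the start; "moment": the same for the moment, N m; "gripper_width": finger opening in mm.
Only numpy, scipy, OpenCV 4.12 (cv2) and the standard library are available. Lean on these libraries where they do the work, as an engineer would, in place of code of your own. Each camera call takes 0.05 s, during which the arm holds its last target.

TASK

Open the bread bin on the worktop: feel along the pale wooden inlay in its top for the flush catch hidden there, then press the catch in with closed fingertips until it releases and the front flap springs ajar, and let the catch come back up. Grasp and lift nothing: leave the pickle jar, spice jar and tin where they stand, and finish with the hand clear.

Things in the scene. Friction and masses are not known exactly. Their poses are not given: they have to be found in the camera images.
- panel (a point): Centre of the flat top of the grey-blue bread bin, at the height of its top surface, 120 mm above the worktop. The bin is fixed, 170 mm deep (x axis, to the back) and 370 mm wide (y axis, to the left); z up. In its top lies a pale wooden inlay, 80 mm along x by 160 mm along y, centred here and level with the panel within 1 mm.
- inlay_mid (a point): Centre of the wooden inlay (same point and axes as panel). A catch is let into the inlay: a plate of the same wood, 48 mm along x, 52 mm along y, 1 mm gap all round, its face 2 mm below the inlay. Its centre is at x = 0 and a y anywhere from -50 to +50 mm, not reported. The inlay round it is rigid: shut fingertips press the catch only when wholly within its outline.
- catch (a joint): How far the hidden catch is pressed straight down, in m: 0 at rest, 0.007 at its stop. Spring-loaded: it begins to move at 3 N, is at its stop at 7 N, and returns by itself. It lets go of the flap at about 0.004; press to the stop to be sure.
- flap (a joint): Angle of the bin's front flap (334 mm wide, 96 mm high, hinged along its lower edge, facing the robot), in rad: 0 shut; when the catch releases it, a spring swings its upper edge about 40 mm towards the robot, to 0.45, where it stays.
- pickles: Tall glass jar of pickles with a black lid, 64 mm across, 165 mm high, standing to the left of the bin; origin at the centre of its underside. Bystander, loose.
- spice: Spice jar with green lid, 46 mm across, 98 mm high, to the right of the bin; origin at the centre of its underside. Bystander, loose.
- tin: Food tin with a picture of tomatoes, 75 mm across, 58 mm high, to the right of the bin; origin at the centre of its underside. Bystander, loose.

How it is judged:
By the outcome, as a careful person would: the job done as asked, in the order asked, and still so for the second after the job is handed in, with the robot touching nothing.
It also fails if it takes over 48 s, if anything falls off the work surface, if the arm or the gripper's body presses on something with over 40 N, if the wrist force passes 120 N, or if a joint passes its speed limit or range.

## Working session

There is one attempt and no reset: what is moved stays moved. The work goes in short steps, Python scripts to look and compute and a tool call to move; the robot and the scene stay as the last step left them, time stands still between calls to the robot, and variables do not carry over. Pictures are saved under pics/ and viewed, and the job is handed in when it is done.

Besides the shell and the picture viewer there is one more tool, called after "Call:" as name(argument=value, ...), one argument or row to a line, values as JSON. step_arm: Moves the arm, as the interface text tells. Its arguments: {"type":"object","properties":{"commands":{"type":"array","items":{"type":"object","properties":{"turn":{"type":"array","items":{"type":"number"}},"offset":{"type":"array","items":{"type":"number"}},"fingers":{"type":"number"}}}}},"required":["commands"]}

```bash
mkdir -p pics; cat > h.py <<'E'
import numpy as np, cv2
from bench import *
def save(c,n): cv2.imwrite('pics/'+n,c['image'][:,:,::-1])
E
python3 - <<'E'
from h import *
s=state(); print({k:np.round(v,3) for k,v in s.items()}, pinch_z)
for n in ('top','side'):
    c=capture(n); save(c,n+'1.png'); print(n,c['k1'],np.round(c['world_from_camera'],2).tolist())
    for t in ('panel','inlay_mid'):
        print(t,[(np.round(d['point'],1),round(d['conf'],2)) for d in landmark_of(t,c)[:3]])
    for t in ('pickles','spice','tin'):
        print(t,[(np.round(d['point'],1),round(d['conf'],2)) for d in landmark_of(t,c)[:2]])
E
```

```text
{'time_s': np.float64(0.0), 'qpos': array([ 1.102,  0.333, -0.065,  1.461,  0.022,  1.35 , -0.089]), 'dq': array([ 0.   ,  0.001,  0.002, -0.   ,  0.001, -0.001,  0.001]), 'effort': array([ 0.0000e+00, -6.2326e+01,  2.5000e-02, -3.8990e+01, -6.1000e-02,
        4.0000e-02,  0.0000e+00]), 'tcp_pos': array([ 269.313, -563.57 ,  221.758]), 'tcp_rot': array([-3.14 ,  0.   ,  0.446]), 'wrist_force': array([ 0.158, -0.553,  0.535]), 'moment': array([ 0.014, -0.023,  0.017]), 'gripper_width': np.float64(87.095)} 18.700000000000003
top -0.0849765174340921 [[-0.07, -0.86, 0.5, -376.78], [-1.0, 0.06, -0.04, 58.0], [0.01, -0.5, -0.87, 1503.23], [0.0, 0.0, 0.0, 1.0]]
panel [(array([458. ,  29. , 120.4]), 0.92)]
inlay_mid [(array([453.3,  33.2, 123.1]), 0.91)]
pickles [(array([4.510e+02, 4.116e+02, 3.000e-01]), 0.62)]
spice []
tin [(array([ 489.5, -413.1,    2.7]), 0.46)]
side -0.03351834951266909 [[-0.96, -0.23, 0.15, 187.77], [-0.28, 0.84, -0.47, 744.82], [-0.01, -0.5, -0.87, 1478.51], [0.0, 0.0, 0.0, 1.0]]
panel [(array([453.5,  34.8, 120.1]), 0.62)]
inlay_mid [(array([458.1,  29.3, 115.3]), 0.94)]
pickles [(array([451.8, 402.8,   2.1]), 0.83), (array([456.5,  29.1, 116.2]), 0.73)]
spice [(array([ 378.7, -380.9,   -2.1]), 0.78)]
tin [(array([ 494.1, -416.3,   -0.8]), 0.74)]
```

View pics/top1.png

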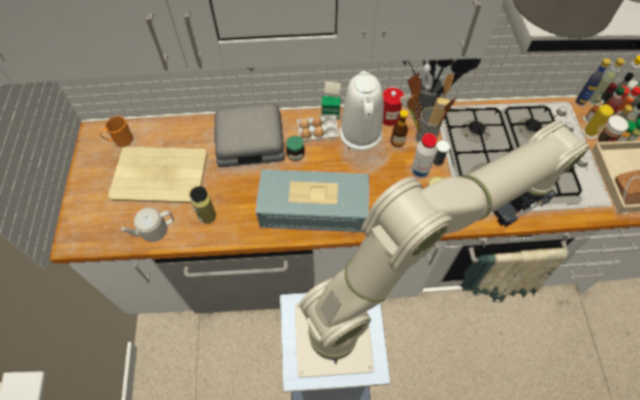

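View pics/side1.png

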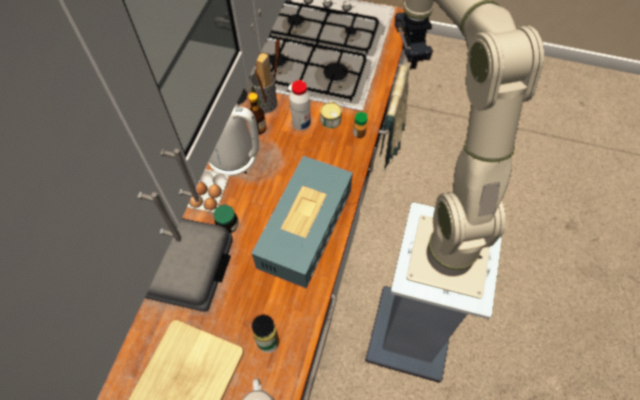

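The bin shows at about (313,198) in the top picture and (303,215) in the side one. The inlay is clear in both and shows faint structure inside it. I'll rectify the bin's top to measure it.

```bash
cat >> h.py <<'E'
def proj(c,P):
    P=np.atleast_2d(P).astype(float); T=np.linalg.inv(c['world_from_camera'])
    q=P@T[:3,:3].T+T[:3,3]; s=q[:,:2]/q[:,2:]; r2=(s**2).sum(1,keepdims=True)
    s=s*(1+c['k1']*r2); return s*[c['fx'],c['fy']]+[c['cx'],c['cy']]
def ortho(c,x0,x1,y0,y1,z,k=2):
    # up = +x, left=+y
    X,Y=np.meshgrid(np.arange(x1,x0,-1/k),np.arange(y1,y0,-1/k),indexing='ij')
    uv=proj(c,np.stack([X.ravel(),Y.ravel(),np.full(X.size,z)],1)).reshape(X.shape+(2,)).astype(np.float32)
    return cv2.remap(c['image'],uv[...,0],uv[...,1],cv2.INTER_CUBIC)
def cloud(c):
    v,u=np.mgrid[0:400,0:640]; d=np.stack([(u-c['cx'])/c['fx'],(v-c['cy'])/c['fy']],-1)
    s=d.copy()
    for _ in range(8): s=d/(1+c['k1']*(s**2).sum(-1,keepdims=True))
    z=c['z_map'].astype(float); p=np.dstack([s[...,0]*z,s[...,1]*z,z]); W=c['world_from_camera']
    P=p@W[:3,:3].T+W[:3,3]; P[z==0]=np.nan; return P
E
python3 - <<'E'
from h import *
outs=[]
for n in ('top','side'):
    c=capture(n); o=ortho(c,340,560,-190,240,120,1.8); outs.append(o[:,:,::-1])
    P=cloud(c); m=(abs(P[...,2]-120)<6)&(abs(P[...,0]-455)<120)&(abs(P[...,1]-30)<215)
    q=P[m]; print(n,m.sum(),np.median(q[:,2]),cv2.minAreaRect(q[:,:2].astype(np.float32)),np.percentile(q[:,:2],[1,99],axis=0))
    hsv=cv2.cvtColor(c['image'],cv2.COLOR_RGB2HSV); w=m&(hsv[...,0]<35)&(hsv[...,1]>60)
    q=P[w]; print('inlay',w.sum(),cv2.minAreaRect(q[:,:2].astype(np.float32)),np.median(q[:,2]))
cv2.imwrite('pics/o1.png',np.vstack(outs)[:, :800]); print(np.vstack(outs).shape)
E
```

```text
top 4469 119.34525212941367 ((454.2154846191406, 33.66105651855469), (365.1355895996094, 174.95277404785156), 83.04673767089844) [[ 358.91568107 -146.34372279]
 [ 548.39448601  212.39022854]]
inlay 868 ((453.2638244628906, 87.25065612792969), (104.00395202636719, 277.8098449707031), 3.923584222793579) 118.6136392170157
side 5866 119.55127560079302 ((455.91009521484375, 33.32713317871094), (374.5534362792969, 172.6543731689453), 83.0337905883789) [[ 361.50486114 -147.70456704]
 [ 550.64503965  217.4453212 ]]
inlay 1272 ((457.9201965332031, 32.21253967285156), (373.1895446777344, 168.55809020996094), 82.36592102050781) 119.10888604270201
(792, 774, 3)
```

View pics/o1.png

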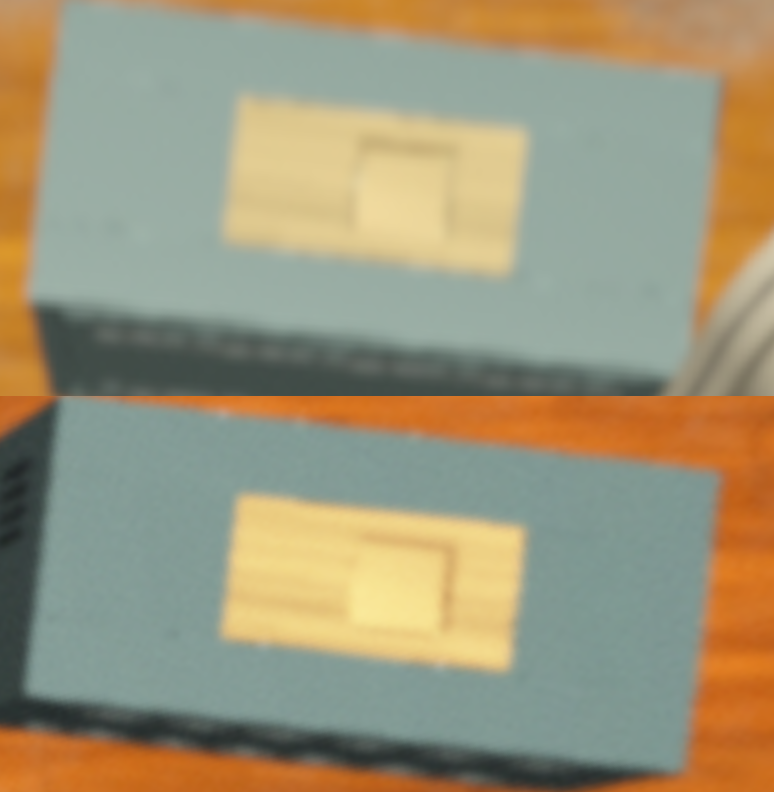

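The panel fits at yaw ≈ -7° with its centre at about (457, 32, 120), and the sizes match. A recessed plate shows near local y ≈ -15, around (455, 17) in world coordinates. I'll shut the fingers, move over the left end of the inlay and turn to match the bin.

Call:
step_arm(
  commands=[
    {"turn": [0,0,0],"offset": [0,20,20],"fingers": -1},
    {"turn": [0,0,0],"offset": [10,35,10],"fingers": -1},
    {"turn": [0,0,-6.5],"offset": [14,45,0],"fingers": -1},
    {"turn": [0,0,-6.5],"offset": [14,45,0],"fingers": -1},
    {"turn": [0,0,-6.5],"offset": [14,45,0],"fingers": -1},
    {"turn": [0,0,-6.5],"offset": [14,45,0],"fingers": -1},
    {"turn": [0,0,-6.5],"offset": [14,45,0],"fingers": -1},
    {"turn": [0,0,0],"offset": [14,45,0],"fingers": -1},
    {"turn": [0,0,0],"offset": [14,45,0],"fingers": -1},
    {"turn": [0,0,0],"offset": [14,45,0],"fingers": -1},
  ],
)

```text
time_s: 1.7
tcp_pos: [389.4, -138.5, 253.3]
tcp_rot: [3.138, -0.002, -0.157]
wrist_force: [0.8, 0.1, 0.0]
gripper_width: 14.9
```

Call:
step_arm(
  commands=[
    {"turn": [0,0,1],"offset": [14,40,0],"fingers": -1},
    {"turn": [0,0,0],"offset": [14,40,0],"fingers": -1},
    {"turn": [0,0,0],"offset": [14,40,0],"fingers": -1},
    {"turn": [0,0,0],"offset": [12,30,0],"fingers": -1},
    {"turn": [0,0,0],"offset": [5,12,0],"fingers": -1},
    {"turn": [0,0,0],"offset": [0,0,0],"fingers": -1},
  ],
)

```text
time_s: 2.3
tcp_pos: [450.2, 37.9, 255.5]
tcp_rot: [3.137, -0.008, -0.128]
wrist_force: [0.1, -0.4, -0.0]
gripper_width: 0.3
```

```bash
python3 - <<'E'
from h import *
s=state(); print(np.round(s['tcp_pos'],1),np.round(s['tcp_rot'],3),np.round(s['wrist_force'],2),s['gripper_width'])
c=capture('wrist'); save(c,'w1.png')
o=ortho(c,400,520,-60,120,120,4); cv2.imwrite('pics/w1o.png',o[:,:,::-1])
P=cloud(c); 
for x in (440,455,470):
  m=(abs(P[...,0]-x)<6)&(P[...,2]<140); q=P[m]
  print(x,[(int(y),round(float(np.nanmedian(q[abs(q[:,1]-y)<4,2])),1)) for y in range(-60,125,8) if (abs(q[:,1]-y)<4).any()])
for t in ('panel','inlay_mid'): print([(np.round(d['point'],1),round(d['conf'],2)) for d in landmark_of(t,c)[:2]])
E
```

```text
[450.2  37.9 255.5] [ 3.137 -0.008 -0.128] [ 0.14 -0.41 -0.01] 0.3448971659114777
440 [(-60, 120.3), (-52, 120.2), (-44, 119.9), (-36, 119.7), (-28, 119.7), (-20, 119.7), (-12, 119.8), (-4, 117.7), (4, 117.8), (12, 117.8), (20, 117.8), (28, 117.7), (36, 117.8), (44, 117.8), (52, 119.8), (60, 119.7), (68, 119.7), (76, 119.5), (84, 119.7), (92, 119.8), (100, 119.9), (108, 119.7), (116, 120.1), (124, 120.4)]
455 [(-60, 120.3), (-52, 120.1), (-44, 119.8), (-36, 119.7), (-28, 119.7), (-20, 119.7), (-12, 119.6), (-4, 117.8), (4, 117.7), (12, 117.8), (20, 117.8), (28, 117.7), (36, 117.9), (44, 118.1), (52, 119.8), (60, 119.7), (68, 119.7), (76, 119.7), (84, 119.8), (92, 119.7), (100, 119.7), (108, 119.6), (116, 120.1), (124, 120.4)]
470 [(-60, 120.2), (-52, 120.2), (-44, 119.7), (-36, 119.7), (-28, 119.6), (-20, 119.8), (-12, 119.2), (-4, 117.8), (4, 117.7), (12, 117.9), (20, 117.8), (28, 117.7), (36, 117.8), (44, 119.3), (52, 119.9), (60, 119.9), (68, 119.8), (76, 119.7), (84, 119.7), (92, 119.8), (100, 119.8), (108, 119.7), (116, 120.3), (124, 120.5)]
[(array([457.9,  28.9, 121.1]), 0.58)]
[(array([457.5,  34.7, 119.8]), 0.75)]
```

View pics/w1.png

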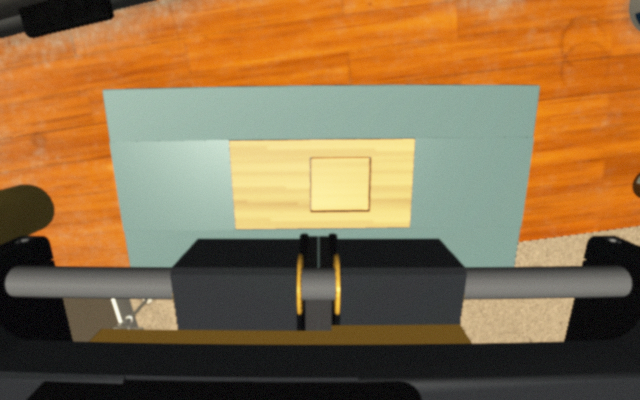

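View pics/w1o.png

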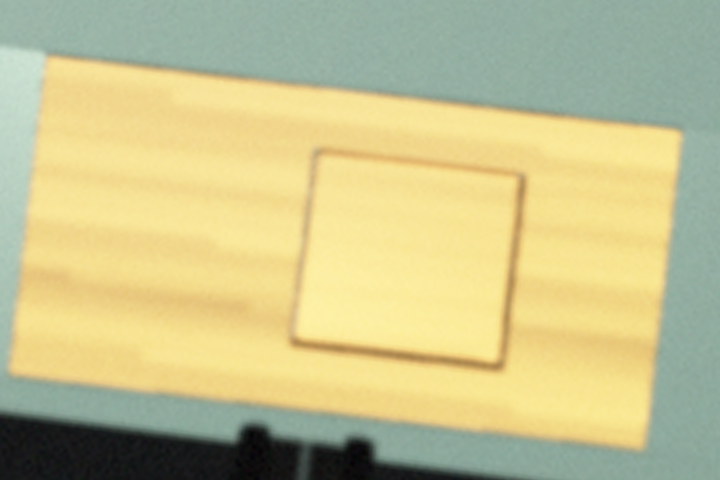

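The wrist picture shows the catch outline around (340,184), and the depth map gives it as 2 mm below the inlay. Rectified, it is centred at about (455.3, 18.0), which is local y ≈ -16. I'll start by feeling the rigid inlay at local y ≈ +45.

Call:
step_arm(
  commands=[
    {"turn": [0,0,0.4],"offset": [6,20,-30],"fingers": -1},
    {"turn": [0,0,0],"offset": [6,20,-35],"fingers": -1},
    {"turn": [0,0,0],"offset": [0,0,-35],"fingers": -1},
    {"turn": [0,0,0],"offset": [0,0,-18],"fingers": -1},
    {"turn": [0,0,0],"offset": [0,0,-5],"fingers": -1},
    {"turn": [0,0,0],"offset": [0,0,0],"fingers": -1},
  ],
)

```text
time_s: 3.05
tcp_pos: [462.1, 66.4, 129.3]
tcp_rot: [3.133, -0.011, -0.14]
wrist_force: [0.0, 0.1, 0.2]
gripper_width: 0.9
```

Call:
step_arm(
  commands=[
    {"turn": [0,0,0],"offset": [0,12,0],"fingers": -1},
    {"turn": [0.5,0.6,1],"offset": [0,0,-5],"fingers": -1},
    {"turn": [0,0,0],"offset": [0,0,-2],"fingers": -1},
    {"turn": [0,0,0],"offset": [0,0,0],"fingers": -1},
  ],
)

```text
time_s: 3.45
tcp_pos: [464.2, 78.3, 125.1]
tcp_rot: [3.14, -0.003, -0.124]
wrist_force: [0.2, -0.5, -0.6]
gripper_width: 0.9
```

Call:
step_arm(
  commands=[
    {"turn": [0,0,0],"offset": [0,0,-3],"fingers": -1},
    {"turn": [0,0,0],"offset": [0,0,-2],"fingers": -1},
    {"turn": [0,0,0],"offset": [0,0,-1],"fingers": -1},
  ],
)

```text
time_s: 3.75
tcp_pos: [464.7, 78.1, 119.8]
tcp_rot: [3.14, -0.005, -0.124]
wrist_force: [-7.1, -0.6, 17.5]
gripper_width: 0.5
```

It is rigid there: 17.5 N at z = 119.8, with no give. Lifting, then feeling further along at the catch.

Call:
step_arm(
  commands=[
    {"turn": [0,0,0],"offset": [0,0,9],"fingers": -1},
    {"turn": [0,0,0],"offset": [-3,-20,2],"fingers": -1},
    {"turn": [0,0,0],"offset": [-3,-20,0],"fingers": -1},
    {"turn": [0,0,0],"offset": [-3,-18,0],"fingers": -1},
    {"turn": [0,0,0],"offset": [0,0,0],"fingers": -1},
  ],
)

```text
time_s: 4.25
tcp_pos: [455.7, 19.2, 132.9]
tcp_rot: [3.141, -0.006, -0.122]
wrist_force: [-0.4, 0.3, 0.0]
gripper_width: 0.3
```

Call:
step_arm(
  commands=[
    {"turn": [0,0,0],"offset": [0,-1,-8],"fingers": -1},
    {"turn": [0,0,0],"offset": [0,0,-2],"fingers": -1},
    {"turn": [0,0,0],"offset": [0,0,-1],"fingers": -1},
    {"turn": [0,0,0],"offset": [0,0,0],"fingers": -1},
  ],
)

```text
time_s: 4.65
tcp_pos: [456.0, 20.2, 121.3]
tcp_rot: [3.142, -0.007, -0.12]
wrist_force: [-0.0, 0.1, -0.2]
gripper_width: 0.7
```

Call:
step_arm(
  commands=[
    {"turn": [0,0,0],"offset": [-1,-2,-1],"fingers": -1},
    {"turn": [0,0,0],"offset": [0,0,-2],"fingers": -1},
    {"turn": [0,0,0],"offset": [0,0,0],"fingers": -1},
  ],
)

```text
time_s: 4.95
tcp_pos: [455.1, 19.1, 118.0]
tcp_rot: [-3.141, -0.006, -0.118]
wrist_force: [-0.1, -0.1, -0.0]
gripper_width: 0.4
```

At z = 118.0 there's no contact force, so the fingertips are below the inlay's level and inside the recess. Pressing now.

Call:
step_arm(
  commands=[
    {"turn": [0,0,0],"offset": [0,0,-2],"fingers": -1},
    {"turn": [0,0,0],"offset": [0,0,-2],"fingers": -1},
  ],
)

```text
time_s: 5.15
tcp_pos: [455.3, 19.1, 114.5]
tcp_rot: [-3.142, -0.007, -0.118]
wrist_force: [-2.4, 0.7, 5.6]
gripper_width: 0.2
```

Call:
step_arm(
  commands=[
    {"turn": [0,0,0],"offset": [0,0,-2],"fingers": -1},
    {"turn": [0,0,0],"offset": [0,0,-2],"fingers": -1},
  ],
)

```text
time_s: 5.35
tcp_pos: [455.4, 19.1, 110.8]
tcp_rot: [3.141, -0.007, -0.119]
wrist_force: [-3.5, 0.6, 12.7]
gripper_width: 0.3
```

It reached its stop at z = 110.8, about 7 mm of travel with 12.7 N. Lifting straight up, then looking.

Call:
step_arm(
  commands=[
    {"turn": [0,0,0],"offset": [0,0,5],"fingers": -1},
    {"turn": [0,0,0],"offset": [0,0,10],"fingers": -1},
    {"turn": [0,0,0],"offset": [0,0,30],"fingers": -1},
    {"turn": [0,0,0],"offset": [0,0,45],"fingers": -1},
    {"turn": [0,0,0],"offset": [0,0,45],"fingers": -1},
    {"turn": [0,0,0],"offset": [0,0,10],"fingers": -1},
    {"turn": [0,0,0],"offset": [0,0,0],"fingers": -1},
  ],
)

```text
time_s: 6.05
tcp_pos: [453.6, 19.7, 262.0]
tcp_rot: [-3.141, -0.006, -0.117]
wrist_force: [0.4, 0.4, -2.0]
gripper_width: 0.1
```

```bash
python3 - <<'E'
from h import *
s=state(); print(s['time_s'],np.round(s['tcp_pos'],1),np.round(s['wrist_force'],2))
c=capture('wrist'); save(c,'w2.png'); P=cloud(c)
m=(abs(P[...,0]-455)<8)&(P[...,2]<140); q=P[m]
print([(int(y),round(float(np.nanmedian(q[abs(q[:,1]-y)<4,2])),1)) for y in range(-60,125,8) if (abs(q[:,1]-y)<4).any()])
a=capture('top'); save(a,'top2.png'); b=capture('side'); save(b,'side2.png')
for c in (a,b):
  for t in ('pickles','spice','tin'): print(t,[(np.round(d['point'],1),round(d['conf'],2)) for d in landmark_of(t,c)[:1]])
cr=lambda c,u,v:cv2.resize(c['image'][v:v+130,u:u+180,::-1],None,fx=2.2,fy=2.2,interpolation=cv2.INTER_CUBIC)
cv2.imwrite('pics/ab.png',np.hstack([cr(a,230,130),cr(b,230,150)]))
P=cloud(b); 
for y in (-80,0,100):
  m=(abs(P[...,1]-y)<10)&(P[...,0]>290)&(P[...,0]<400)&(P[...,2]>60)&(P[...,2]<119); print(y,np.round(P[m].min(0) if m.any() else 0,1), m.sum())
E
```

```text
6.05 [453.6  19.7 262. ] [ 0.42  0.44 -1.95]
[(-60, 120.3), (-52, 120.2), (-44, 119.8), (-36, 119.7), (-28, 119.7), (-20, 119.6), (-12, 119.8), (-4, 117.8), (4, 117.8), (12, 117.8), (20, 117.9), (28, 117.6), (36, 117.7), (44, 118.0), (52, 119.7), (60, 119.9), (68, 119.7), (76, 119.7), (84, 119.7), (92, 119.8), (100, 119.8), (108, 119.8), (116, 120.2), (124, 120.4)]
pickles [(array([448.3, 411.2,   2.9]), 0.56)]
spice [(array([ 379.1, -378.2,    3.2]), 0.82)]
tin [(array([ 490.1, -414.3,    1.5]), 0.86)]
pickles [(array([451.5, 405. ,  -3.2]), 0.6)]
spice [(array([ 378., -383.,   -3.]), 0.71)]
tin [(array([ 498.3, -419.8,   -1.6]), 0.52)]
-80 [315.4 -89.8  61.2] 78
0 [325.4  -9.9  65.3] 82
100 [337.9  90.5  61.8] 93
```

View pics/ab.png

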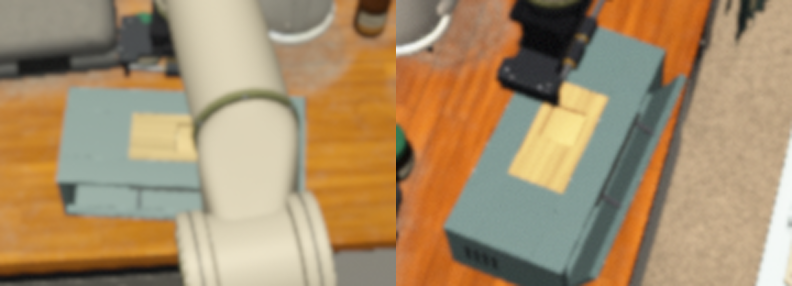

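View pics/w2.png

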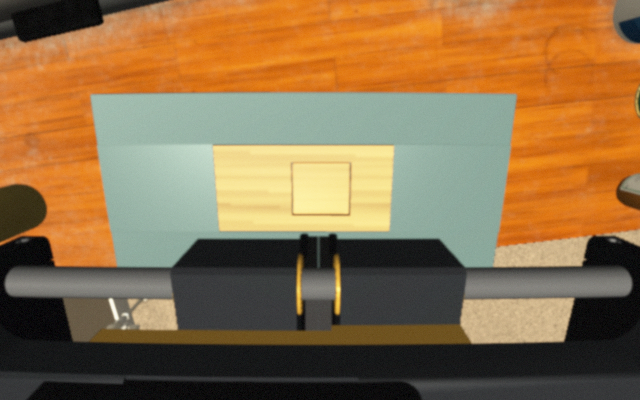

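The side and top pictures show the flap ajar, with its upper edge about 40 mm out along the whole width. The catch is back at 117.8 mm, its rest level. The jars and tin haven't moved, and the hand is 140 mm above the bin. I'll let it settle, then sign off.

Call:
step_arm(
  commands=[
    {"turn": [0,0,0],"offset": [0,0,0],"fingers": -1},
    {"turn": [0,0,0],"offset": [0,0,0],"fingers": -1},
    {"turn": [0,0,0],"offset": [0,0,0],"fingers": -1},
  ],
)

```text
time_s: 6.8
tcp_pos: [452.4, 19.7, 259.2]
tcp_rot: [-3.141, -0.001, -0.117]
wrist_force: [0.6, 0.0, 0.4]
gripper_width: 0.4
```

```bash
python3 -c "
from bench import *
s=state();print(s['time_s'],s['tcp_pos'],s['wrist_force'],s['dq']);print(sign_off())"
```

```text
6.8 [452.41346735  19.72170677 259.15629097] [0.5763559  0.03112126 0.43895569] [ 1.18346239e-04  1.41490015e-03 -4.89856942e-05  4.23083550e-03
  1.20525360e-03 -1.01270302e-03  3.92038750e-04]
the job is handed in; nothing more can be done
None
```

The bread bin is open: the catch released, the front flap sprang ajar, and the job was handed in at 6.8 s.

- **Finding the catch:** the catch already showed in the camera images and depth map, so feeling only confirmed it. I touched just two places. At local y ≈ +45 mm the inlay was rigid, with 17.5 N at z = 119.8 mm. At local y ≈ -16 mm the tips went below the inlay's level with no force.
- **Pressing:** I pressed there with shut fingertips to z = 110.8 mm, about 7 mm of travel and at the stop, with 12.7 N at the end. I then lifted straight up.
- **Last checks:**
  - The flap's upper edge stands about 40 mm towards the robot.
  - The catch is back at its rest level, 117.8 mm.
  - The pickle jar, spice jar and tin are where they were, to within the few mm the detectors can resolve.
  - The hand is about 140 mm above the bin with no contact force.

No check failed or disagreed.

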